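# Unlock the seal carriage and run it to its end stop

## Robot

A 7-joint arm with a two-finger parallel gripper is mounted at the origin on a cart in front of the work surface, level with it; the furniture and walls round the work are solid. World frame = base frame: x ahead of the robot, y to its left, z up, the work surface at z = 0. Lengths are in m, angles in rad, forces in N, time in s.
With the tool pointing down it reaches from about 0.4 to 0.875 m from the base axis. Payload 6.5 kg.
Tool frame: the origin (TCP) lies on the mounting face of the last link; the fingertips stand 166 mm ahead of it and the grasp point (between the pads) lies 147 mm ahead of it; z points along the fingers, y is the direction in which the jaws open and shut (so a half turn about z gives the same grasp; the last joint's range is limited). The gripper opens to 88 mm and grips with 3 to 60 N. Pads are 18 mm wide; open, the fingers measure 123 mm over their backs; the gripper's body (75 mm by 187 mm) begins 45 mm behind the grasp point.
Start: joints at [1.141, 0.536, -0.004, 1.538, 0.003, 1.067, -0.071], TCP at [0.231, -0.607, 0.405] pointing down, gripper open.
Joint ranges: [-2.7, 2.7], [-0.37, 2.16], [-1.27, 1.26], [0.24, 2.4], [-1.31, 4.45], [0.19, 1.91], [-2.76, 2.76]. Speed limits (rad/s): [2.39, 2.39, 3.14, 3.14, 3.14, 3.14, 3.14].

## Interface

Orientations are given as [roll, pitch, yaw] about the fixed x, y, z axes, in that order (R = Rz(yaw) Ry(pitch) Rx(roll)).
In Python, from bench import * gives the robot as it stands.
- The arm moves only by the tool send_rows, never from a script. Its arguments are lists of equal length, an entry for each row: "translation": the shift along the world's x, y, z in mm, a list of three; "spin": the turn about the world's z in degrees; "fingers": the gripper command: -1 is shut, 1 is fully open, values between are in proportion. In form: {"translation": [[x, y, z], ...], "spin": [spin, ...], "fingers": [fingers, ...]}. A call has 1 to 12 rows; each row is the pose to reach, as a shift and turn from the pose measured when the call began; what a row does not reach only later rows make up. A row lasts 1/8 s, in which the tool goes at most 62.5 mm and 10.7 degrees, less where a joint would pass 70% of its speed; a pose out of reach is approached as far as the arm can. A call with a gripper value outside its range is refused whole. The fingers move at their own pace and stop on an object; "grip_force" is the grip in N (left out, the last holds). Time passes only in rows, so rows that repeat a pose let the fingers close. It gives the time, the measured TCP pose, the force and the opening at its end, in the units of the state.
- sense(): the state, without advancing time (a new reading comes with each control period).
- grab_frame(name): name is "scene" or "top" or "wrist"; returns a dict with "image" (420x560x3 uint8, blue, green, red), "mtx" (3x3 intrinsics, pixels), "pose" (4x4, takes a point from camera to world coordinates); the wrist camera has in their place "tool_from_camera" (4x4, takes a point from camera to tool coordinates, whose origin is the TCP and whose axes are the flange's). Camera axes: x right, y up, looking along -z (the intrinsics and any distortion apply to the point x, -y, -z); pixel columns grow to the right and rows downward; lengths in m; the calibration is good to about 2 mm. A picture is of the moment at which its call begins: read the wrist's pose just before it. There is no depth.
- finish_job(): hands the job in, once; it reports no verdict.
The state is a dict: "time": time; "qpos": joint angles; "qvel": joint speeds; "effort": joint torques, N m; "tool_pos": TCP position; "orientation": TCP orientation; "ft_force": force on the tool from outside, world axes, zero at the start; "torque": the same for the moment, N m; "grip_width": finger opening in m.
Only numpy, scipy, OpenCV 4.12 (cv2) and the standard library are available. Lean on these libraries where they do the work, as an engineer would, in place of code of your own. Each camera call takes 0.05 s, during which the arm holds its last target. There are 200 camera calls.

## Task

Press the long locking button on the carriage down and, keeping it down all the way, push the carriage along its rails until it stands fully against the end stop; then let go so that the button springs up and locks it there. Only press and push, with the fingers: leave the seal stone standing in its nest on the carriage, and do not disturb the loose things beside the slide.

Things in the scene. Friction and masses are not known exactly. Their poses are not given: they have to be found in the camera images.
- carriage (a joint): travel of the carriage along the rails: 0 at home (start), grows towards the end stop (m); 1.5 N of friction. An aluminium deck 80 mm wide, 152 mm long along the travel, top 30 mm above the table. Two dark inverted-U catches, 49 mm high, stand 43 mm and more from the button's centreline on one side (-x): press with the fingers shut.
- lock_button (a joint): how far the locking button is pressed down: 0 up (locked), 0.010 fully down (m). Spring: 3 N at first, 7 N fully down. From 5 mm down its side tongue is clear of the catch; it must stay so all the way, otherwise the tongue meets the catch at the end stop. Released at the end stop it springs up into the catch there.
- button_top (a point): centre of the top of the locking button: a black ribbed pad, 46 mm long in the travel direction, 26 mm wide, on the carriage deck; its top is 42 mm above the table when up, 32 mm when fully down (deck 30 mm). Moves with button and carriage. Its y axis points along the travel, towards the end stop; z up; x to the side away from the catches.
- shoulder_face (a point): centre of the push shoulder's upright face, at the end-stop side of the button, 25 mm from the button's centre: a 56 mm wide aluminium wall rising 30 mm above the deck, sloping away behind. A fingertip on the button can push against it. y axis along the travel.
- carriage_front (a point): middle of the carriage's leading end, mid-height of the deck (26 mm above the table); y axis along the travel. It meets stop_face at the end.
- stop_face (a point): point on the end stop's face (a dark steel block across the rails, 84 mm wide, 46 mm high, with a black clamp knob on top up to 56 mm) where the carriage's leading end comes to rest. y axis along the travel. The stop is fixed, but clamped at a different place along the rails each time, 100 to 140 mm ahead of the carriage's leading end at the start.
- nest (a point): floor of the nest on the carriage where the stone stands: inside a black 7 mm high frame, 62 mm behind the button's centre (away from the end stop), 30 mm above the table
- stone_center (a point): centre of the brown-red seal stone, a loose square block 22 x 22 x 42 mm standing upright in the nest with 2 mm of play; its top is 72 mm above the table
- spare_stone: green seal stone with a knobbed top, 18 x 18 x 59 mm, loose, standing beside the slide on the far side; origin at its underside
- loose_loupe: black round loupe, 38 mm across, 30 mm high, loose, beside the slide on the far side; origin at its underside
- tin: round wax tin with a green lid, 72 mm across, 35 mm high, loose, beside the slide on the far side; origin at its underside
Mind the look-alikes: they are no part of the job. Leave any orange or purple look-alike of the part that bears stone_center alone.

How it is judged:
By the outcome, as a careful person would: the job done as asked, in the order asked, and still so for the second after the job is handed in, with the robot touching nothing.
It also fails if it takes over 35 s, if anything falls off the work surface, if the arm or the gripper's body presses on something with over 40 N, if the wrist force passes 120 N, or if a joint passes its speed limit or range.

## Working session

There is one attempt and no reset: what is moved stays moved. The work goes in short steps, Python scripts to look and compute and a tool call to move; the robot and the scene stay as the last step left them, time stands still between calls to the robot, and variables do not carry over. Pictures are saved under pics/ and viewed, about 8 in all and at most 12, crops included, and the job is handed in when it is done.

Besides the shell and the picture viewer there is one more tool, called after "Request:" as name([rows], argument=value, ...), one row to a line, values as JSON. send_rows: Moves the arm, as the interface text tells. Its arguments: {"type":"object","properties":{"translation":{"type":"array","items":{"type":"array","items":{"type":"number"}}},"spin":{"type":"array","items":{"type":"number"}},"fingers":{"type":"array","items":{"type":"number"}},"grip_force":{"type":"number"}},"required":["translation","spin","fingers"]}

```bash
mkdir -p pics; ls; python3 - <<'E'
from bench import *
import cv2
s=sense();print(s)
for n in("scene","top"):
    f=grab_frame(n);cv2.imwrite(f"pics/{n}0.png",f["image"]);print(n,f["mtx"].tolist(),f["pose"].tolist(),[k for k in f])
E
```

```text
pics
{'time': 0.0, 'qpos': array([ 1.14082558,  0.53718603, -0.00444286,  1.53882424,  0.00262485,
        1.06730073, -0.07121189]), 'qvel': array([-0.00083874, -0.00031908, -0.00144393,  0.00079082, -0.00111447,
       -0.00027818, -0.0012177 ]), 'effort': array([-6.08094306e-04, -5.70977890e+01,  9.90565494e-01, -2.51597160e+01,
       -5.64128661e-02,  1.79710746e-02,  1.42377580e-04]), 'tool_pos': array([ 0.23116261, -0.60717157,  0.40384499]), 'orientation': array([-3.13988608e+00,  1.45234321e-04,  3.63846458e-01]), 'ft_force': array([-0.30413505, -0.1505083 ,  0.0212177 ]), 'torque': array([-0.02285529,  0.04884116, -0.01224259]), 'grip_width': 0.08830320285720841}
scene [[416.06011259152154, 0.0, 278.6046532480637], [0.0, 416.06011259152154, 208.8029600899504], [0.0, 0.0, 1.0]] [[-0.4977515630109813, 0.6497346940510267, -0.574533035487555, 0.10085282016698029], [-0.8672858098408276, -0.3787176955554667, 0.32309167603312966, 0.14033572698944968], [-0.00766195594251502, 0.6591037357044609, 0.7520130052143775, 0.706416258999381], [0.0, 0.0, 0.0, 1.0]] ['image', 'mtx', 'pose']
top [[495.00222982562366, 0.0, 285.92515805257364], [0.0, 495.00222982562366, 206.63829978748726], [0.0, 0.0, 1.0]] [[0.030420210290831147, 0.977273713913031, -0.2097872705873578, 0.40393547406104047], [-0.9995246469222524, 0.028690446307233757, -0.011284435548081126, -0.14990232648583302], [-0.005009091814757791, 0.21003082246499774, 0.9776819332553243, 0.9199675681045301], [0.0, 0.0, 0.0, 1.0]] ['image', 'mtx', 'pose']
```

View pics/scene0.png

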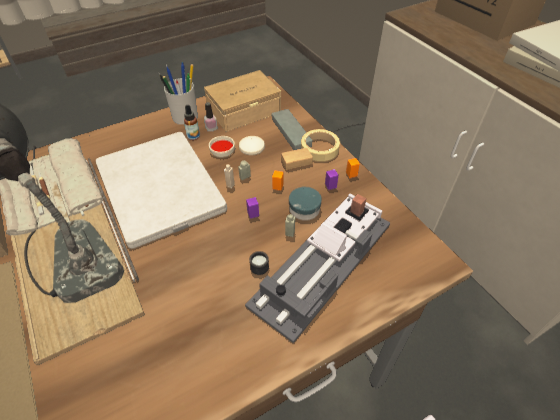

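View pics/top0.png

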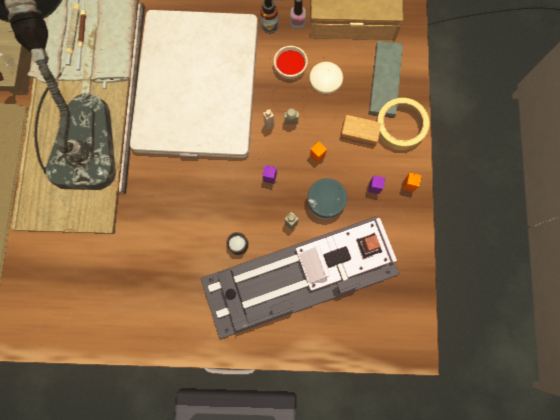

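Both views show the slide. In the top view, the white carriage is at about (345,255), the black button pad at (337,257), the shoulder at (313,264), the red-brown stone at (371,244), and the stop with its knob at (231,295). 
Possible mix-ups:
- **Stone:** orange cubes (318,151) and (413,181), and purple cubes (269,174) and (377,184). None of these is on a carriage.
- **Button:** the black knob (231,295), the loupe (237,243), and the nest frame (371,244).

By the description, the button is the ribbed pad at (337,257), between the shoulder and the nest. I'll check it in a close crop.

```bash
python3 - <<'E'
import cv2
i=cv2.imread("pics/top0.png")[205:345,195:405]
cv2.imwrite("pics/c.png",cv2.resize(i,None,fx=3.8,fy=3.8,interpolation=cv2.INTER_CUBIC))
E
```

```text
(no output)
```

View pics/c.png

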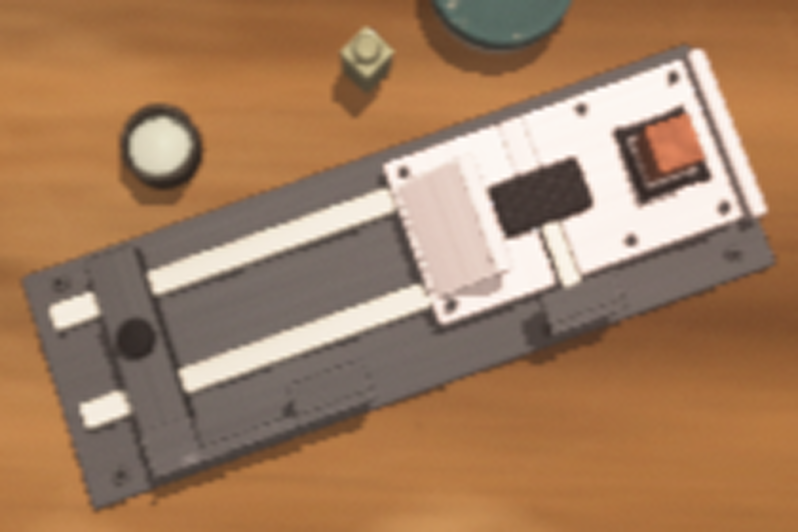

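The crop shows the ribbed black pad at crop (542,197), with the shoulder at (450,230) on the end-stop side and the stone in its nest at (668,150). The tongue and catch are on the near (-x) side, the stop face runs (140,250) to (195,450), and the leading end runs (386,170) to (437,322). So the choice of button is right.

```bash
cat > h.py <<'E'
from bench import *
import cv2, numpy as np
def ray(f,uv,z):
    K,P=f["mtx"],f["pose"]
    d=P[:3,:3]@np.array([(uv[0]-K[0,2])/K[0,0],-(uv[1]-K[1,2])/K[1,1],-1]); o=P[:3,3]
    return o+d*(z-o[2])/d[2]
def blob(m,near):
    cs,_=cv2.findContours(m.astype(np.uint8),cv2.RETR_EXTERNAL,cv2.CHAIN_APPROX_NONE)
    cs=[c for c in cs if cv2.contourArea(c)>30]
    return min(cs,key=lambda c:np.hypot(*(np.array(cv2.minAreaRect(c)[0])-near)))
def pad(f,near,z=.042):
    g=f["image"].max(2); c=blob(g<75,near)
    w=np.array([ray(f,p[0],z)[:2]*1000 for p in c],np.float32)
    return cv2.minAreaRect(w),cv2.minAreaRect(c)[0]
E
python3 - <<'E'
from h import *
c2f=lambda u,v:((u+.5)/3.8-.5+195,(v+.5)/3.8-.5+205)
t=grab_frame("top");s=grab_frame("scene")
print("pad top",pad(t,(337,257)));print("pad scene",pad(s,(344,226)))
P=lambda u,v,z:ray(t,c2f(u,v),z)[:2]*1000
for a,b,z,n in [((386,170),(437,322),.030,"front"),((140,250),(197,450),.046,"stop"),((150,280),(390,205),.02,"rail1 "),((183,382),(425,300),.02,"rail2"),((385,165),(690,62),.03,"deckedge"),((440,325),(745,215),.03,"deckedge2"),((402,180),(460,160),.060,"shouldertop"),((425,298),(505,270),.06,"sh2")]:
    p,q=P(*a,z),P(*b,z);d=q-p;print(n,p.round(1),q.round(1),"ang",np.degrees(np.arctan2(d[1],d[0])).round(1))
# stone red
hsv=cv2.cvtColor(t["image"],cv2.COLOR_BGR2HSV)
g=s["image"];cv2.imwrite("pics/s.png",cv2.resize(g[185:340,240:400],None,fx=3.8,fy=3.8,interpolation=cv2.INTER_CUBIC))
E
```

```text
pad top (((504.27423095703125, -232.7554168701172), (22.493804931640625, 40.76949691772461), 22.099273681640625), (336.8013916015625, 256.63702392578125))
pad scene (((503.65802001953125, -237.0965576171875), (24.789413452148438, 30.178768157958984), 19.105552673339844), (342.9878234863281, 225.3902587890625))
front [ 516.6 -160.6] [ 446.  -186.3] ang -160.0
stop [474.  -47.6] [384.8 -78.2] ang -161.1
rail1  [462.1 -50.1] [ 501.1 -163.1] ang -70.9
rail2 [415.1 -68.1] [ 456.6 -180.8] ang -69.8
deckedge [ 519.  -160.1] [ 573.  -305.2] ang -69.6
deckedge2 [ 444.7 -187.7] [ 500.3 -330.6] ang -68.7
shouldertop [ 508.4 -167.7] [ 518.4 -194.1] ang -69.2
sh2 [ 455.2 -179.4] [ 468.8 -215.4] ang -69.2
```

View pics/s.png

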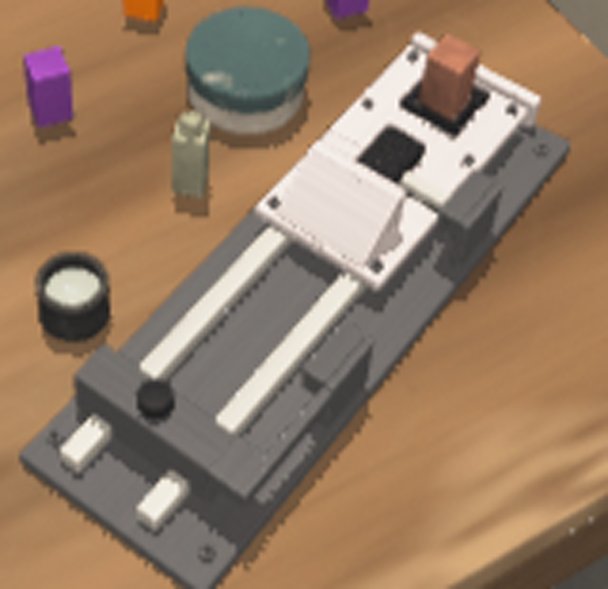

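Travel is at about 110.2° in the world, so t is about (-0.345, 0.939). The button is near (504,-233) mm and the stop is about 122 mm ahead of the leading end. I'll hover over the button 10 mm towards the shoulder, fingers shut and jaws across the travel.

Request:
send_rows([
  [34, 48, 0],
  [68, 96, 0],
  [101, 144, 0],
  [135, 192, 0],
  [168, 240, 0],
  [202, 288, 0],
  [236, 336, 0],
  [270, 384, 0],
  [270, 384, 0],
  [270, 384, -60],
  [270, 384, -100],
  [270, 384, -120],
], spin=[10, 20, 30, 40, 50, 60, 70, 80, 89.4, 89.4, 89.4, 89.4], fingers=[-1, -1, -1, -1, -1, -1, -1, -1, -1, -1, -1, -1], grip_force=20)

```text
time: 1.7
tool_pos: [0.5003, -0.223, 0.2818]
orientation: [-3.138, -0.002, 1.924]
ft_force: [-0.2, 0.3, 0.7]
grip_width: 0.0005
```

```bash
python3 - <<'E'
from h import *
s=sense();print(s["tool_pos"],s["orientation"])
w=grab_frame("wrist");f=grab_frame("scene")
a=w["image"];b=cv2.resize(f["image"][150:345,220:420],(430,420),interpolation=cv2.INTER_CUBIC)
cv2.imwrite("pics/h.png",cv2.resize(np.hstack([a,b]),None,fx=.8,fy=.8))
print(w["mtx"].tolist(),w["tool_from_camera"].round(4).tolist())
E
```

```text
[ 0.50030082 -0.22304117  0.28176268] [-3.13799023e+00 -2.29263485e-03  1.92432520e+00]
[[327.65402355206913, 0.0, 285.94777852036725], [0.0, 327.65402355206913, 209.50783749219545], [0.0, 0.0, 1.0]] [[0.0003, 0.9636, 0.2674, 0.0681], [1.0, 0.0001, -0.0017, 0.0005], [-0.0016, 0.2674, -0.9636, 0.0211], [0.0, 0.0, 0.0, 1.0]]
```

View pics/h.png

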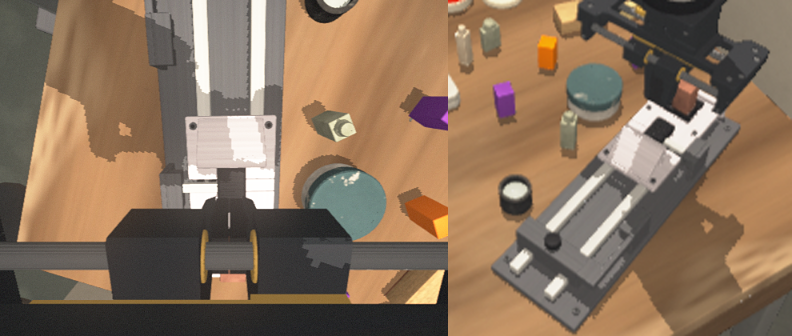

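The wrist view shows the shut fingertips laterally centred on the pad (column 231) and on the shoulder (187–277), and the rails run straight up. The stone stands clear behind. I'll back off 3 mm from the shoulder for clearance and descend to just above the pad.

Request:
send_rows([
  [1, -3, -20],
  [1, -3, -45],
  [1, -3, -60],
  [1, -3, -66],
  [1, -3, -69],
  [1, -3, -70],
  [1, -3, -70],
], spin=[0, 0, 0, 0, 0, 0, 0], fingers=[-1, -1, -1, -1, -1, -1, -1])

```text
time: 2.68
tool_pos: [0.5014, -0.2261, 0.2124]
orientation: [-3.138, -0.002, 1.924]
ft_force: [0.5, 1.1, -0.0]
grip_width: 0.0005
```

```bash
python3 - <<'E'
from h import *
f=grab_frame("scene");w=grab_frame("wrist")
b=cv2.resize(f["image"][170:290,290:410],(420,420),interpolation=cv2.INTER_CUBIC)
a=cv2.resize(w["image"][100:310,185:395],(420,420),interpolation=cv2.INTER_CUBIC)
cv2.imwrite("pics/h2.png",np.hstack([a,b])[:,:800]);print(sense()["tool_pos"],sense()["ft_force"])
E
```

```text
[ 0.50134377 -0.22607818  0.21233981] [-0.0354377   0.50102241 -0.17372593]
```

View pics/h2.png

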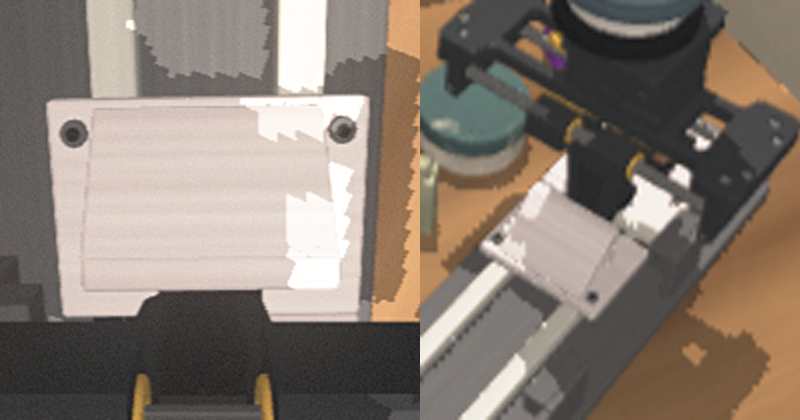

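The fingertips hang just behind the shoulder, over the pad and centred, with no contact yet (tips at 46 mm). Next I press.

Request:
send_rows([
  [0, 0, -3],
  [0, 0, -6],
  [0, 0, -9],
  [0, 0, -11],
  [0, 0, -12.5],
  [0, 0, -12.5],
], spin=[0, 0, 0, 0, 0, 0], fingers=[-1, -1, -1, -1, -1, -1])

```text
time: 3.52
tool_pos: [0.5015, -0.2261, 0.2]
orientation: [-3.138, -0.002, 1.924]
ft_force: [-0.9, 0.3, 5.6]
grip_width: 0.0003
```

Request:
send_rows([
  [0, 0, -1],
  [0, 0, -1.5],
  [0, 0, -1.5],
], spin=[0, 0, 0], fingers=[-1, -1, -1])

```text
time: 3.9
tool_pos: [0.5016, -0.2261, 0.1987]
orientation: [-3.138, -0.002, 1.924]
ft_force: [-1.5, 0.2, 6.7]
grip_width: 0.0004
```

About 6.7 N, roughly 9 mm down. Now I push along the travel at 40 mm/s.

Request:
send_rows([
  [-0.7, 1.9, 0],
  [-1.7, 4.7, 0],
  [-3.5, 9.4, 0],
  [-5.2, 14.1, 0],
  [-6.9, 18.8, 0],
  [-8.6, 23.5, 0],
  [-10.4, 28.2, 0],
  [-12.1, 32.9, 0],
  [-13.8, 37.6, 0],
  [-15.5, 42.2, 0],
  [-17.2, 46.9, 0],
  [-17.2, 46.9, 0],
], spin=[0, 0, 0, 0, 0, 0, 0, 0, 0, 0, 0, 0], fingers=[-1, -1, -1, -1, -1, -1, -1, -1, -1, -1, -1, -1])

```text
time: 5.4
tool_pos: [0.4839, -0.1795, 0.1988]
orientation: [-3.136, -0.002, 1.924]
ft_force: [-2.9, -0.1, 6.6]
grip_width: 0.0004
```

Request:
send_rows([
  [-0.7, 1.9, 0],
  [-1.8, 4.7, 0],
  [-3.6, 9.4, 0],
  [-5.4, 14.1, 0],
  [-7.2, 18.8, 0],
  [-9.0, 23.5, 0],
  [-10.8, 28.2, 0],
  [-12.6, 32.9, 0],
  [-14.4, 37.6, 0],
  [-16.2, 42.2, 0],
  [-18.0, 46.9, 0],
  [-18.0, 46.9, 0],
], spin=[0, 0, 0, 0, 0, 0, 0, 0, 0, 0, 0, 0], fingers=[-1, -1, -1, -1, -1, -1, -1, -1, -1, -1, -1, -1])

```text
time: 6.9
tool_pos: [0.4658, -0.1325, 0.199]
orientation: [-3.136, -0.001, 1.924]
ft_force: [-1.8, 0.1, 7.5]
grip_width: 0.0004
```

```bash
python3 - <<'E'
from h import *
f=grab_frame("scene");w=grab_frame("wrist")
b=cv2.resize(f["image"][180:340,240:400],(420,420),interpolation=cv2.INTER_CUBIC)
a=cv2.resize(w["image"][60:310,165:415],(380,420),interpolation=cv2.INTER_CUBIC)
cv2.imwrite("pics/h3.png",np.hstack([a,b]));print(sense()["tool_pos"],sense()["ft_force"])
E
```

```text
[ 0.46576095 -0.13256289  0.19896786] [-1.29564074  0.11154252  6.68743998]
```

View pics/h3.png

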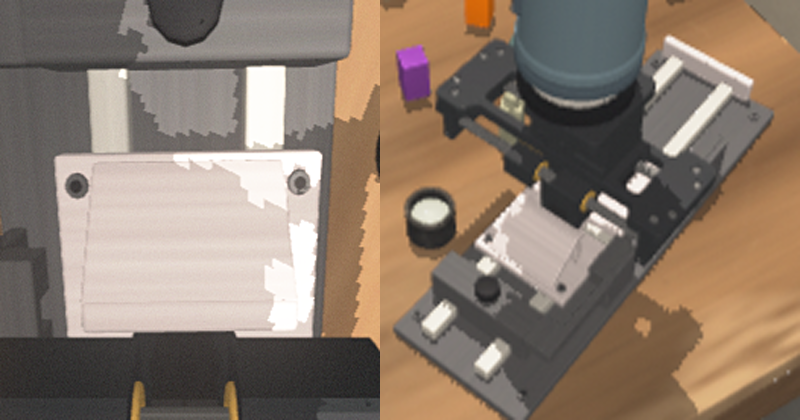

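The carriage moves with the fingers. The leading end (wrist view, row 152) is still short of the stop face (row 68), a gap of about 20–25 mm. I'll push on slowly.

Request:
send_rows([
  [-0.7, 1.9, 0],
  [-1.8, 4.7, 0],
  [-3.2, 8.4, 0],
  [-4.6, 12.2, 0],
  [-5.7, 15.0, 0],
  [-6.4, 16.9, 0],
  [-7.1, 18.8, 0],
  [-7.1, 18.8, 0],
], spin=[0, 0, 0, 0, 0, 0, 0, 0], fingers=[-1, -1, -1, -1, -1, -1, -1, -1])

```text
time: 8.0
tool_pos: [0.4587, -0.1141, 0.1992]
orientation: [-3.136, -0.001, 1.924]
ft_force: [-1.4, -1.0, 6.7]
grip_width: 0.0003
```

Request:
send_rows([
  [-0.4, 0.9, 0],
  [-0.7, 1.9, 0],
  [-1.1, 2.8, 0],
  [-1.4, 3.8, 0],
  [-1.4, 3.8, 0],
], spin=[0, 0, 0, 0, 0], fingers=[-1, -1, -1, -1, -1])

```text
time: 8.62
tool_pos: [0.4576, -0.1113, 0.1995]
orientation: [-3.136, 0.001, 1.923]
ft_force: [-0.1, -3.5, 5.7]
grip_width: 0.0002
```

Request:
send_rows([
  [-0.4, 0.9, -0.5],
  [-0.7, 1.9, -0.8],
  [-1.1, 2.8, -0.8],
  [-1.4, 3.8, -0.8],
  [-1.4, 3.8, -0.8],
], spin=[0, 0, 0, 0, 0], fingers=[-1, -1, -1, -1, -1])

```text
time: 9.25
tool_pos: [0.457, -0.1086, 0.1992]
orientation: [-3.137, 0.003, 1.922]
ft_force: [0.3, -3.6, 6.2]
grip_width: 0.0007
```

```bash
python3 - <<'E'
from h import *
f=grab_frame("scene");w=grab_frame("wrist")
b=cv2.resize(f["image"][180:340,240:400],(420,420),interpolation=cv2.INTER_CUBIC)
a=cv2.resize(w["image"][60:310,165:415],(380,420),interpolation=cv2.INTER_CUBIC)
cv2.imwrite("pics/h4.png",np.hstack([a,b]));print(sense()["tool_pos"],sense()["ft_force"])
E
```

```text
[ 0.45700075 -0.10861879  0.19920905] [ 0.74156751 -3.69140684  5.80593754]
```

View pics/h4.png

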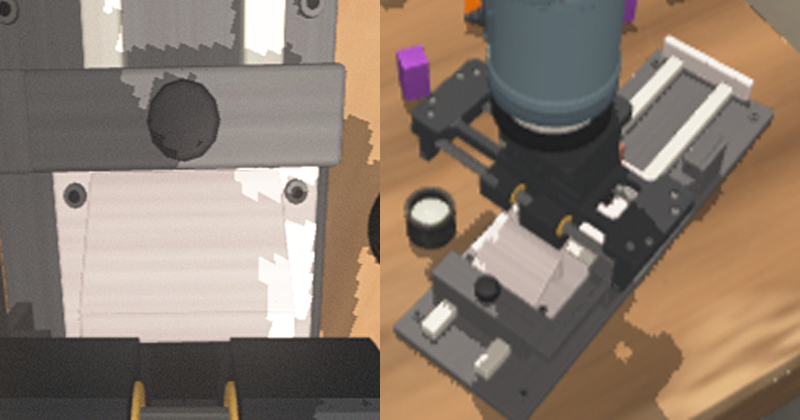

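The wrist view shows the leading end up against the stop face (row 170), and the force has risen to 3.7 N. The finger is now slipping on the pad. I'll push until the shoulder takes a firm load, to be sure it's fully seated.

Request:
send_rows([
  [-0.4, 0.9, -0.3],
  [-0.7, 1.9, -0.5],
  [-1.1, 2.8, -0.5],
  [-1.4, 3.8, -0.5],
  [-1.4, 3.8, -0.5],
], spin=[0, 0, 0, 0, 0], fingers=[-1, -1, -1, -1, -1])

```text
time: 9.98
tool_pos: [0.4564, -0.1061, 0.1992]
orientation: [-3.138, 0.006, 1.921]
ft_force: [1.1, -4.0, 6.0]
grip_width: 0.0003
```

Request:
send_rows([
  [-0.7, 1.9, 0],
  [-1.4, 3.8, -0.3],
  [-2.1, 5.6, -0.5],
  [-2.1, 5.6, -0.5],
], spin=[0, 0, 0, 0], fingers=[-1, -1, -1, -1])

```text
time: 10.48
tool_pos: [0.4558, -0.105, 0.1996]
orientation: [-3.14, 0.013, 1.917]
ft_force: [3.3, -15.2, 5.0]
grip_width: 0.0005
```

The push force jumped to 15 N through the shoulder, so the carriage is firmly against the stop. Next I lift straight up with a light push kept on (backing off first could drag the carriage back), then retreat.

Request:
send_rows([
  [-0.7, 1.9, 2],
  [-0.7, 1.9, 5],
  [-0.7, 1.9, 8],
  [-0.5, 1.4, 11],
  [-0.3, 0.9, 14],
  [0, 0, 17],
  [1.0, -2.8, 20],
  [1.0, -2.8, 30],
  [1.0, -2.8, 50],
  [1.0, -2.8, 90],
  [1.0, -2.8, 140],
], spin=[0, 0, 0, 0, 0, 0, 0, 0, 0, 0, 0], fingers=[-1, -1, -1, -1, -1, -1, -1, -1, -1, -1, -1])

```text
time: 11.85
tool_pos: [0.4562, -0.1072, 0.3408]
orientation: [-3.138, 0.011, 1.918]
ft_force: [0.1, -1.0, -0.7]
grip_width: 0.0003
```

Request:
send_rows([
  [-10, -50, 10],
  [-20, -100, 20],
  [-30, -150, 20],
  [-40, -200, 20],
  [-50, -250, 20],
  [-50, -250, 20],
], spin=[0, 0, 0, 0, 0, 0], fingers=[-1, -1, -1, -1, -1, -1])

```text
time: 12.6
tool_pos: [0.4044, -0.3608, 0.361]
orientation: [-3.138, 0.012, 1.911]
ft_force: [-0.6, 1.1, -0.1]
grip_width: 0.0003
```

```bash
python3 - <<'E'
from h import *
f=grab_frame("scene");w=grab_frame("top")
cv2.imwrite("pics/fs.png",f["image"])
b=cv2.resize(f["image"][180:340,240:400],(420,420),interpolation=cv2.INTER_CUBIC)
a=cv2.resize(w["image"][205:345,195:335],(380,420),interpolation=cv2.INTER_CUBIC)
cv2.imwrite("pics/h5.png",np.hstack([a,b]));print(sense()["tool_pos"],sense()["ft_force"])
E
```

```text
[ 0.40620641 -0.35663116  0.36093219] [ 0.90641224  0.75820747 -0.63627501]
```

View pics/h5.png

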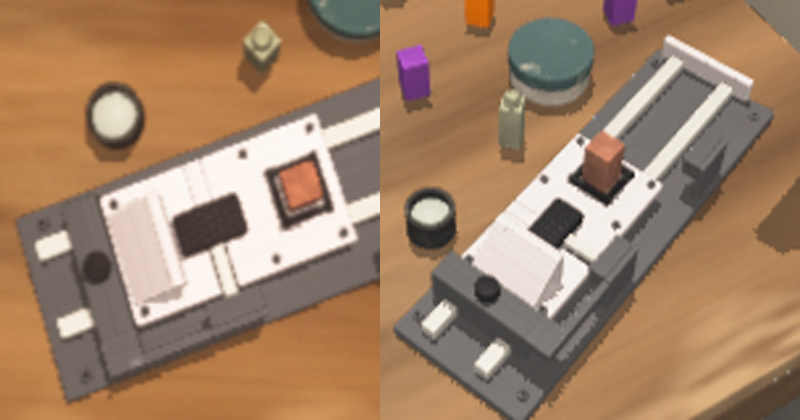

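The carriage stands against the stop, the stone is upright in its nest, the pad looks raised, and the spare stone, loupe and tin look untouched. I'll check numerically that the button is up, using two-view rays and the change from the start.

```bash
python3 - <<'E'
from h import *
t=grab_frame("top");s=grab_frame("scene")
def proj(f,p):
    P=np.linalg.inv(f["pose"])@np.append(p,1);K=f["mtx"]
    return K[0,0]*P[0]/-P[2]+K[0,2],K[1,1]*-P[1]/-P[2]+K[1,2]
def dist(f,n,i0):
    a=cv2.imread(i0)
    return a
def z2(im,f,nt,ns):
    F=dict(t,image=im[0]);S=dict(s,image=im[1])
    (ct,pt),(cs,ps)=pad(F,nt),pad(S,ns)
    best=min(np.arange(.02,.06,.0005),key=lambda z:np.linalg.norm(ray(t,pt,z)-ray(s,ps,z)))
    print(ct,cs[0],pt,ps,"z",best)
z2((cv2.imread("pics/top0.png"),cv2.imread("pics/scene0.png")),0,(337,257),(343,225))
z2((t["image"],s["image"]),0,(272,279),(308,265))
a=cv2.imread("pics/top0.png").astype(int);b=t["image"].astype(int)
for n,(u,v) in dict(loupe=(237,243),spare=(291,219),tin=(326,198)).items():
    k=np.s_[v-14:v+14,u-14:u+14];print(n,abs(a[k]-b[k]).max(2).mean().round(1))
E
```

```text
((504.27423095703125, -232.7554168701172), (22.493804931640625, 40.76949691772461), 22.099273681640625) (503.65802001953125, -237.0965576171875) (336.8013916015625, 256.63702392578125) (342.9878234863281, 225.3902587890625) z 0.044500000000000026
((460.0039367675781, -118.91029357910156), (22.680782318115234, 41.542686462402344), 20.911439895629883) (459.1520080566406, -122.30883026123047) (271.8000183105469, 279.9000244140625) (307.2411804199219, 264.6352844238281) z 0.044000000000000025
loupe 4.6
spare 3.8
tin 2.2
```

```bash
python3 -c "
from bench import *
print(finish_job())"
```

```text
the job is handed in; nothing more can be done
None
```

The carriage is against the end stop with the locking button up, and I handed the job in at about 13 s. With the fingers shut, I pressed the button about 9 mm down and pushed the carriage along at up to 40 mm/s. The push force rose to about 15 N through the shoulder at the stop. I then lifted straight up and moved the arm clear.

**Last checks:**
- **Travel:** the carriage moved about 122 mm, matching the 122 mm gap to the stop measured beforehand.
- **Button height:** two camera views put its top at 44 mm at the end and 44.5 mm at the start, where it should be 42 mm. That offset is about the calibration error, so the button has sprung up. I didn't tug the carriage to test the lock.
- **Stone:** in the last picture it stands upright in its nest.
- **Loose things:** the loupe, spare stone and tin show almost no change in the images from before to after.

**Disagreements:**
- **Shoulder position:** before pressing, the top and wrist views differed by several millimetres on where the shoulder was. I backed off 3 mm to allow for it.
- **Finger slip:** at the stop the fingertip slid a few millimetres along the pad before it met the shoulder. The button stayed at least about 8 mm down, judging by fingertip height.

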